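Dress the chocolate counter: four showpieces on their matching slate tiles

TASK

Put each of the four showpiece chocolates on the slate tile whose inlaid outline matches it in both shape and colour, centred on the outline and turned to fit it (a heart's point at the outline's point). Set each one down gently, never letting it drop, and leave the vase of chocolate roses standing where it is.

Things in the scene. Friction and masses are not known exactly. Their poses are not given: they have to be found in the camera images.
- red_heart: Loose chocolate heart, dark base, glossy red shell: 45 mm long, 49.5 mm wide across the lobes, 27 mm high (upright sides to 24 mm), 50 g. Origin: on the underside, at the heart's POINT, not its middle. x runs from the point towards the notch, z up; the lobes end at x = 45 mm. Widest at x = 31 mm: grip it there, fingers closing along y. Stands flat on the counter at the start.
- yellow_heart: Loose chocolate heart, dark base, glossy yellow shell: 45 mm long, 49.5 mm wide across the lobes, 27 mm high (upright sides to 24 mm), 50 g. Origin: on the underside, at the heart's POINT, not its middle. x runs from the point towards the notch, z up; the lobes end at x = 45 mm. Widest at x = 31 mm: grip it there, fingers closing along y. Stands flat on the counter at the start.
- red_square: Square chocolate, dark base with red shell and cream specks, 40 x 40 mm, 27 mm high (upright sides to 25 mm), 50 g, loose. Origin: centre of the underside; x and y square to its sides, z up.
- yellow_round: Round chocolate, dark base with yellow domed shell, 44 mm diameter, 30 mm high (upright side to 20 mm, dome above), 50 g, loose. Origin: centre of the underside, z up.
- tile_red_heart: Fixed slate-grey display tile, 90 x 90 x 8 mm, flat on the counter, with a red heart outline inlaid. Origin: centre of the tile's underside, z up; top at z = 8 mm. Outline about 4 mm larger all round than the chocolate, point to -x, notch to +x: the chocolate's point belongs at x = -20.5 mm, y = 0, its x along the tile's x. No rim.
- tile_yellow_heart: Fixed slate-grey display tile, 90 x 90 x 8 mm, flat on the counter, with a yellow heart outline inlaid. Origin: centre of the tile's underside, z up; top at z = 8 mm. Outline about 4 mm larger all round than the chocolate, point to -x, notch to +x: the chocolate's point belongs at x = -20.5 mm, y = 0, its x along the tile's x. No rim.
- tile_red_square: Fixed slate-grey display tile, 90 x 90 x 8 mm, flat on the counter, with a red square outline inlaid. Origin: centre of the tile's underside, z up; top at z = 8 mm. The outline is 50 mm square, centred, its sides along x and y. No rim.
- tile_yellow_round: Fixed slate-grey display tile, 90 x 90 x 8 mm, flat on the counter, with a yellow circle outline inlaid. Origin: centre of the tile's underside, z up; top at z = 8 mm. The outline is 54 mm in diameter, centred. No rim.
- vase: Green glass vase of red chocolate roses, amid the chocolates and tiles: 60 mm across, 125 mm high, 0.4 kg, loose. Origin: centre of the underside, z up. Not to be moved. Also there, not to be handled: two truffles and a white nut dish, under 35 mm high, before and beyond the vase; a bonbon display 90 mm high along the far edge; equipment up to 115 mm high far to the sides.
Not all that is in view belongs to the job. Leave any blue, grey or turquoise look-alike of the red_heart alone.

How it is judged:
At the end, for the whole second after the job is handed in: Each chocolate lies flat, upright and at rest on its own tile, within 12 mm of its place on the outline (hearts: of the point, in tile x and y); hearts and square turned to the outline within 0.3 rad (hearts not reversed, square any quarter); vase within 20 mm of its start (height (world z) of red_heart between 0.005 and 0.012 m and angle between each of red_heart, yellow_heart, red_square, yellow_round's own z axis and vertical below 0.1 rad and linear speed of each of red_heart, yellow_heart, red_square, yellow_round below 0.02 m/s and angular speed of each of red_heart, yellow_heart, red_square, yellow_round below 0.2 rad/s and x of red_heart in the frame of tile_red_heart between -0.0325 and -0.0085 m and y of red_heart in the frame of tile_red_heart between -0.012 and 0.012 m and x of tile_red_heart in the frame of red_heart above 0.004 m and angle between the x axis of red_heart and the x axis of tile_red_heart, either way round below 0.3 rad and height (world z) of yellow_heart between 0.005 and 0.012 m and x of yellow_heart in the frame of tile_yellow_heart between -0.0325 and -0.0085 m and y of yellow_heart in the frame of tile_yellow_heart between -0.012 and 0.012 m and x of tile_yellow_heart in the frame of yellow_heart above 0.004 m and angle between the x axis of yellow_heart and the x axis of tile_yellow_heart, either way round below 0.3 rad and height (world z) of red_square between 0.005 and 0.012 m and horizontal distance between red_square and tile_red_square below 0.012 m and (angle between the x axis of red_square and the x axis of tile_red_square, either way round below 0.3 rad or angle between the x axis of red_square and the y axis of tile_red_square, either way round below 0.3 rad) and height (world z) of yellow_round between 0.005 and 0.012 m and horizontal distance between yellow_round and tile_yellow_round below 0.012 m and distance of vase from where it was at the start of the episode below 0.02 m); the robot touches nothing.
It fails at once if the red heart chocolate is dropped or flung (faster than 0.7 m/s while its underside is lower than 50 mm) (height (world z) of red_heart below 0.05 m and linear speed of red_heart above 0.7 m/s).
It fails at once if the yellow heart chocolate is dropped or flung (faster than 0.7 m/s while its underside is lower than 50 mm) (height (world z) of yellow_heart below 0.05 m and linear speed of yellow_heart above 0.7 m/s).
It fails at once if the red square chocolate is dropped or flung (faster than 0.7 m/s while its underside is lower than 50 mm) (height (world z) of red_square below 0.05 m and linear speed of red_square above 0.7 m/s).
It fails at once if the yellow round chocolate is dropped or flung (faster than 0.7 m/s while its underside is lower than 50 mm) (height (world z) of yellow_round below 0.05 m and linear speed of yellow_round above 0.7 m/s).
It fails at once if the vase is shifted by more than 20 mm or tipped (distance of vase from where it was at the start of the episode above 0.02 m or angle between vase's own z axis and vertical above 0.3 rad).
It also fails if it takes over 120 s, if anything falls off the work surface, if the arm or the gripper's body presses on something with over 40 N, if the wrist force passes 120 N, or if a joint passes its speed limit or range.

ROBOT

A 6-joint arm with a two-finger parallel gripper is mounted at the origin on the work surface. World frame = base frame: x ahead of the robot, y to its left, z up, the work surface at z = 0. Lengths are in m, angles in rad, forces in N, time in s.
With the tool pointing down it reaches from about 0.35 to 1 m from the base axis. Payload 7.1 kg.
Tool frame: the origin (TCP) lies between the finger pads; the fingertips stand 22 mm ahead of it and the grasp point (between the pads) lies 3 mm ahead of it; z points along the fingers, y is the line along which they close (so a half turn about z gives the same grasp; the last joint's range is limited). The gripper opens to 85 mm and grips with 20 to 120 N. Pads are 22 mm wide; open, the fingers measure 114 mm over their backs; the gripper's body (76 mm by 85 mm) begins 54 mm behind the grasp point. The pads swing forward as they close: fully open they stand 13 mm farther back than shut.
Start: joints at [1.15, 0.423, 1.63, -0, 1.089, -0.019], TCP at [0.244, 0.575, 0.253] pointing down, gripper open.
Joint ranges: [-3, 3], [-0.9, 2.11], [0.09, 2.58], [-1.31, 4.45], [0.11, 2.69], [-2.54, 2.54]. Speed limits (rad/s): [2.39, 2.39, 3.01, 3.14, 3.14, 3.14].

INTERFACE

Orientations are given as a rotation vector (axis times angle).
In Python, from rig import manip gives the robot as it stands. The module is installed in compiled form; this text tells all that it offers. Calls block until the motion is done:
- manip.move_to(position, orientation): joint-space move of the TCP to a pose.
- manip.servo_line(position, orientation=None, rate=0.15): straight line of the TCP; orientation=None keeps the orientation; rate is the mean speed in m/s.
- manip.set_joints(angles): joint-space move.
- manip.command_gripper(opening, f_grip=None): finger opening in m; f_grip is the grip in N (None keeps the last); returns when the fingers have stopped.
- manip.hold(seconds).
- manip.solve_ik(position, orientation): joint angles nearest the present ones, or None.
- manip.camera(name): name is "scene" or "top" or "wrist"; returns a dict with "image" (400x640x3 uint8, red, green, blue), "fx", "fy", "cx", "cy" (pixels), "cam_to_world" (4x4, takes a point from camera to world coordinates); the wrist camera has in their place "mount" (4x4, takes a point from camera to tool coordinates, whose origin is the TCP and whose axes are the flange's). Camera axes: x right, y down, z forward; pixel columns grow to the right and rows downward; lengths in m; the calibration is good to about 2 mm. A picture is of the moment at which its call begins: read the wrist's pose just before it. There is no depth.
A pose or a line that the arm cannot do raises manip.IKError and nothing moves.
- manip.sign_off(): hands the job in; it is judged then, once.
Readings, each from a call of its own:
- manip.get_time(): time.
- manip.get_joint_positions(): joint angles.
- manip.get_joint_vel(): joint speeds.
- manip.get_tau(): joint torques, N m.
- manip.get_position(): TCP position.
- manip.get_ee_rot(): TCP orientation.
- manip.get_contact_force(): force on the tool from outside, world axes, zero at the start.
- manip.get_torque(): the same for the moment, N m.
- manip.get_width(): finger opening in m.
- manip.get_grip_force(): force on a finger pad.
Only numpy, scipy, OpenCV 4.12 (cv2) and the standard library are available. Lean on these libraries where they do the work, as an engineer would, in place of code of your own. Each camera call takes 0.05 s, during which the arm holds its last target. There are 200 camera calls.

## Working session

There is one attempt and no reset: what is moved stays moved. The work goes in short steps, each a Python script; the robot and the scene stay as the last script left them, time stands still between calls to the robot, and variables do not carry over. Pictures are saved under pics/ and viewed, at most 14 in all, crops included, and the job is handed in when it is done.

```bash
mkdir -p pics
python3 - <<'E'
from rig import manip as m
import cv2,numpy as np
for n in("top","scene"):
    c=m.camera(n); cv2.imwrite(f"pics/{n}0.png",c["image"][:,:,::-1])
    print(n,c["fx"],c["fy"],c["cx"],c["cy"],np.round(c["cam_to_world"],4).tolist())
c=m.camera("wrist");print(np.round(c["mount"],4).tolist(),c["fx"])
print(m.get_position(),m.get_ee_rot(),m.get_time())
E
```

```text
top 406.3312373296799 406.3312373296799 316.98372801968094 202.9836034203385 [[-0.0178, -0.9948, 0.1002, 0.3622], [-0.9997, 0.016, -0.0188, -0.0196], [0.0171, -0.1005, -0.9948, 0.8981], [0.0, 0.0, 0.0, 1.0]]
scene 456.57407948252234 456.57407948252234 329.96486463746373 201.8366921841157 [[-0.6632, 0.5802, -0.4729, 0.9245], [0.7483, 0.5264, -0.4036, 0.3622], [0.0148, -0.6215, -0.7832, 0.8087], [0.0, 0.0, 0.0, 1.0]]
[[0.0004, -0.962, -0.2731, 0.0681], [1.0, 0.0004, -0.0002, 0.0005], [0.0003, -0.2731, 0.962, -0.1203], [0.0, 0.0, 0.0, 1.0]] 340.24463080480405
[0.24421477 0.5748962  0.25271871] [-6.26729993e-01 -3.07818214e+00  1.80818391e-03] 0.15
```

View pics/top0.png

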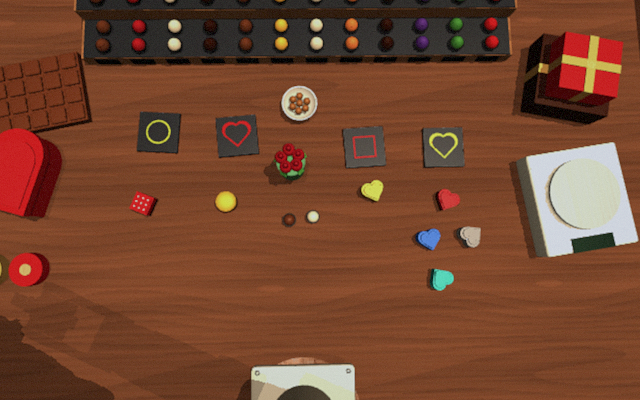

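View pics/scene0.png

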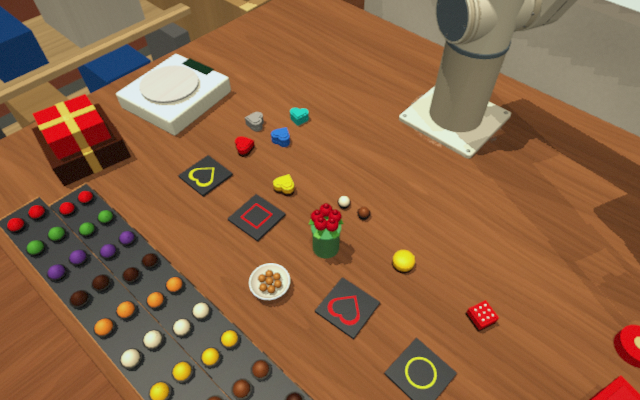

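Top view, chocolates: red_square (143,203), yellow_round (226,202), yellow_heart (373,190) and red_heart (448,199).
Tiles: yellow circle (158,132), red heart (237,133), red square (364,147) and yellow heart (443,146). The vase is at (290,160).

Possible mix-ups for red_heart:
- the blue (429,239), grey (470,236) and turquoise (442,279) hearts
- the red heart box (20,170), the red round tin (27,269) and the inlay (237,133)

Possible mix-ups for the yellow pieces: the display bonbons (280,25) and the yellow inlays. I choose by colour, shape and size. Next I'll measure and check in one close crop.

```bash
cat > h.py <<'E'
from rig import manip as m
import cv2,numpy as np
from scipy.spatial.transform import Rotation as R
def cam(n):
    if n=="wrist":
        T=np.eye(4);T[:3,3]=m.get_position();T[:3,:3]=R.from_rotvec(m.get_ee_rot()).as_matrix()
    c=m.camera(n)
    c["T"]=T@c["mount"] if n=="wrist" else c["cam_to_world"]
    return c
def ray(c,uv,z):
    uv=np.atleast_2d(uv).astype(float)
    d=np.c_[(uv[:,0]-c["cx"])/c["fx"],(uv[:,1]-c["cy"])/c["fy"],np.ones(len(uv))]@c["T"][:3,:3].T
    o=c["T"][:3,3]; return (o+d*((z-o[2])/d[:,2])[:,None])[:,:2]
def proj(c,p):
    q=c["T"][:3,:3].T@(np.asarray(p,float)-c["T"][:3,3]); return np.array([c["fx"]*q[0]/q[2]+c["cx"],c["fy"]*q[1]/q[2]+c["cy"]])
def mask(c,col):
    h=cv2.cvtColor(c["image"],cv2.COLOR_RGB2HSV)
    if col=="yellow": return cv2.inRange(h,(22,120,80),(36,255,255))
    return cv2.inRange(h,(0,170,90),(5,255,255))|cv2.inRange(h,(172,170,90),(180,255,255))
def find(c,col,near,z,rad=None):
    """world outline (plane z) of the blob of colour nearest world xy `near`"""
    k=cv2.morphologyEx(mask(c,col),cv2.MORPH_CLOSE,np.ones((3,3)))
    cs,_=cv2.findContours(k,cv2.RETR_EXTERNAL,cv2.CHAIN_APPROX_NONE)
    cs=[q[:,0] for q in cs if cv2.contourArea(q)>60]
    uv=min(cs,key=lambda q:np.hypot(*(ray(c,q.mean(0),z)[0]-near)))
    return ray(c,uv,z),uv
def cen(P):
    M=cv2.moments(P.astype(np.float32)[:,None]); return np.array([M["m10"],M["m01"]])/M["m00"]
def heart(P):
    """point, yaw (point->notch), length, width"""
    q=np.round(P*1e5).astype(np.int32); g=cen(P)
    hull=cv2.convexHull(q,returnPoints=False); 
    try: d=cv2.convexityDefects(q,hull)
    except cv2.error: hull=np.sort(hull,0)[::-1];d=cv2.convexityDefects(q,hull)
    n=P[d[np.argmax(d[:,0,3]),0,2]]
    u=(g-n)/np.hypot(*(g-n)); tip=P[np.argmax((P-g)@u)]
    a=tip-n; a=-a/np.hypot(*a); s=(P-tip)@a; w=(P-tip)@[-a[1],a[0]]
    return tip,np.arctan2(a[1],a[0]),np.ptp(s),np.ptp(w),(w.max()+w.min())/2
def square(P):
    (x,y),(w,h),_=r=cv2.minAreaRect((P*1e3).astype(np.float32)); b=cv2.boxPoints(r); e=b[1]-b[0]
    return np.array([x,y])/1e3,np.arctan2(e[1],e[0])%(np.pi/2),w,h
E
python3 - <<'E'
from h import *
c=cam("top"); im=c["image"][:,:,::-1].copy()
px=dict(red_square=(143,203,.026),yellow_round=(226,202,.015),yellow_heart=(373,190,.024),red_heart=(448,199,.024),
 tile_yellow_round=(158,132,.008),tile_red_heart=(237,133,.008),tile_red_square=(364,147,.008),tile_yellow_heart=(443,146,.008))
for n,(u,v,z) in px.items():
    P,uv=find(c,"yellow" if "yellow" in n else "red",ray(c,(u,v),z)[0],z)
    r=heart(P) if "heart" in n else square(P) if "square" in n else (cen(P),np.ptp(P,0))
    print(n,np.round(cen(P),4),[np.round(x,3) for x in r])
    cv2.polylines(im,[uv[:,None].astype(np.int32)],True,(255,0,255),1)
for n,(u,v) in dict(vase=(290,160)).items(): print(n,ray(c,(u,v),.11),ray(c,(292,176),0))
cv2.imwrite("pics/crop.png",cv2.resize(im[105:290,115:490],None,fx=2.1,fy=2.1,interpolation=cv2.INTER_CUBIC))
E
```

```text
red_square [0.4566 0.34  ] [array([0.457, 0.34 ]), np.float32(1.175), np.float64(42.632), np.float64(42.096)]
yellow_round [0.4598 0.1625] [array([0.46 , 0.163]), array([0.037, 0.041])]
yellow_heart [ 0.4778 -0.1569] [array([ 0.455, -0.166]), np.float64(0.359), np.float64(0.044), np.float64(0.05), np.float64(0.001)]
red_heart [ 0.4552 -0.3211] [array([ 0.433, -0.309]), np.float64(-0.507), np.float64(0.044), np.float64(0.049), np.float64(0.001)]
tile_yellow_round [0.6178 0.315 ] [array([0.618, 0.315]), array([0.055, 0.053])]
tile_red_heart [0.6156 0.1413] [array([0.582, 0.137]), np.float64(0.086), np.float64(0.057), np.float64(0.063), np.float64(0.001)]
tile_red_square [ 0.5777 -0.1442] [array([ 0.578, -0.144]), np.float32(0.06), np.float64(49.196), np.float64(48.822)]
tile_yellow_heart [ 0.583  -0.3225] [array([ 0.549, -0.323]), np.float64(-0.049), np.float64(0.06), np.float64(0.063), np.float64(0.002)]
vase [[0.52748252 0.01712069]] [[0.514166   0.01818274]]
```

View pics/crop.png

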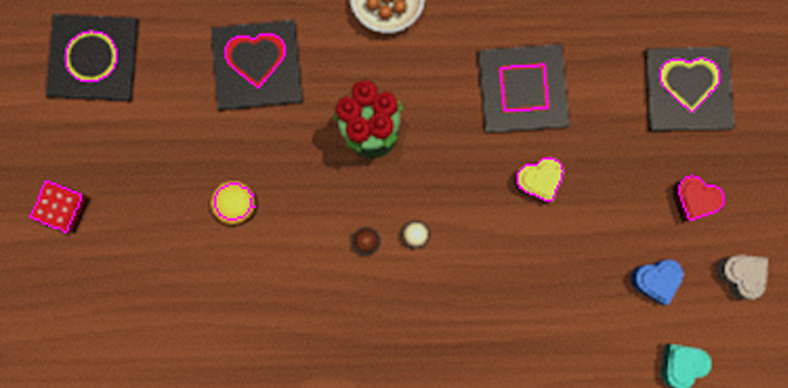

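The crop confirms all four chocolates and all four inlays; the outlines fit and the sizes agree (hearts 44x49-50 mm, square 42 mm, outlines as given). Now I'll get the tile centres from the slate squares and take a close wrist look at red_square.

```bash
cat >> h.py <<'E'
def tile(c,near):
    """tile centre, yaw mod 90, sides from grey slate around `near`"""
    a=proj(c,[*near,.008]); s=np.zeros(c["image"].shape[:2],np.uint8)
    h=cv2.cvtColor(c["image"],cv2.COLOR_RGB2HSV)
    k=cv2.inRange(h,(0,0,15),(180,90,110))
    L=80 if c["fx"]>400 and c["T"][2,3]>.8 else 400
    cv2.circle(s,tuple(int(x) for x in a),int(.075*c["fx"]/abs(c["T"][2,3])),255,-1)
    k=cv2.morphologyEx(k&s,cv2.MORPH_OPEN,np.ones((3,3)))
    cs,_=cv2.findContours(k,cv2.RETR_EXTERNAL,cv2.CHAIN_APPROX_NONE)
    return square(ray(c,max(cs,key=cv2.contourArea)[:,0],.008))
def ori(yaw):  # tool down, tool x opposite to (cos yaw, sin yaw)
    x=-np.array([np.cos(yaw),np.sin(yaw),0]); z=np.array([0,0,-1.]); return R.from_matrix(np.c_[x,np.cross(z,x),z]).as_rotvec()
E
sed -i '/L=80/d' h.py
python3 - <<'E'
from h import *
c=cam("top")
for n,p in dict(yr=(.618,.315),rh=(.613,.141),rs=(.578,-.144),yh=(.58,-.322)).items(): print(n,[np.round(x,4) for x in tile(c,p)])
t=m.get_time()
m.move_to([.457,.34,.2],ori(1.175-np.pi/2)); print(m.get_time()-t, m.get_joint_positions())
m.servo_line([.457,.34,.15])
c=cam("wrist"); P,uv=find(c,"red",np.array([.457,.34]),.026); print(square(P))
cv2.imwrite("pics/w1.png",c["image"][:,:,::-1]); print(m.get_time())
E
```

```text
yr [array([0.6165, 0.3138]), np.float32(1.5088), np.float64(89.3789), np.float64(88.6063)]
rh [array([0.6061, 0.1399]), np.float32(0.0878), np.float64(89.2747), np.float64(88.8645)]
rs [array([ 0.5768, -0.1438]), np.float32(0.0608), np.float64(89.9644), np.float64(89.6163)]
yh [array([ 0.5738, -0.3215]), np.float32(1.558), np.float64(89.624), np.float64(87.033)]
1.225 [ 6.20064519e-01  4.10407123e-01  1.79368474e+00  3.43378010e-04
  9.36793502e-01 -5.55729962e-01]
(array([0.45446738, 0.34334363]), np.float32(1.1969501), 38.953887939453125, 37.592254638671875)
2.0083
```

View pics/w1.png

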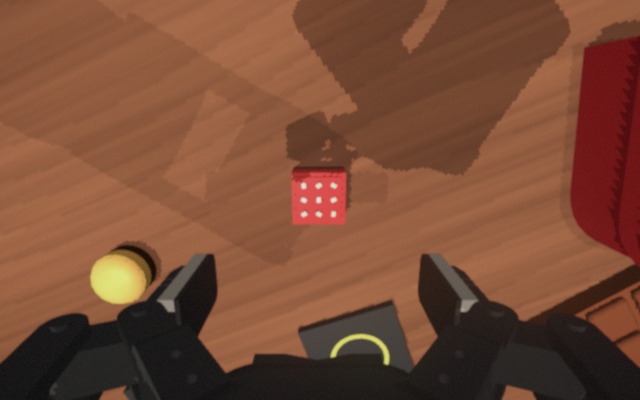

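The wrist view shows the red square at (319,196), aligned with the fingers, and the red box clear at the right. Wrist and top views agree within 4 mm, so I'll use their mean and pick.

```bash
cat >> h.py <<'E'
def pickplace(g,yaw,t,tyaw,zg=.026,zt=.2):
    g=np.asarray(g);t=np.asarray(t)
    m.servo_line([*g,zt],ori(yaw)); m.command_gripper(.085,25)
    m.servo_line([*g,.06],rate=.2); m.servo_line([*g,zg],rate=.06)
    print("F down",np.round(m.get_contact_force(),1)); m.command_gripper(0,25)
    print("width",m.get_width(),"grip",m.get_grip_force())
    m.servo_line([*g,.06],rate=.06); m.servo_line([*g,zt],rate=.2)
    print("lifted width",m.get_width()); assert m.get_width()>.03
    m.move_to([*t,zt],ori(tyaw)); m.servo_line([*t,.06],rate=.15); m.servo_line([*t,zg+.009],rate=.03)
    m.hold(.3); print("F placed",np.round(m.get_contact_force(),1), m.get_width())
    w=m.get_width()
    m.command_gripper(w+.012); m.command_gripper(.085); m.hold(.2); m.servo_line([*t,.06],rate=.06); m.servo_line([*t,zt],rate=.25); print("t",m.get_time())
E
python3 - <<'E'
from h import *
pickplace([.456,.3417],-.374,[.5768,-.1438],.061)
c=cam("top"); P,uv=find(c,"red",np.array([.577,-.144]),.034)
cv2.imwrite("pics/t1.png",cv2.resize(c["image"][90:260,100:500,::-1],None,fx=2,fy=2))
c=cam("wrist");cv2.imwrite("pics/w2.png",c["image"][:,:,::-1])
E
```

```text
F down [-0.2  0.4  0.6]
width 0.03911673167715549 grip 25.578326247632504
lifted width 0.039574484824280255
F placed [ 0.3 -0.1 -0.6] 0.039498665964245096
t 12.7
```

View pics/w2.png

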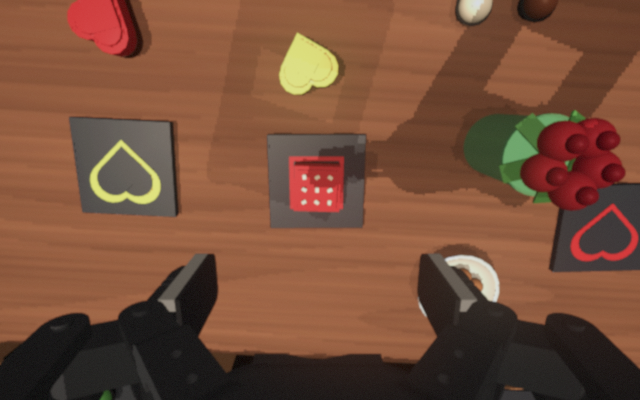

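The square sits centred on its outline (316,185) and straight. Next is yellow_heart: a close wrist measurement, then the pick, using the mean of both views.

```bash
cat >> h.py <<'E'
def do_heart(col,tip0,yaw0,t,tyaw):
    tip0=np.array(tip0); e=lambda a:np.array([np.cos(a),np.sin(a)])
    g=tip0+.025*e(yaw0); m.move_to([*g,.2],ori(yaw0)); m.servo_line([*g,.15])
    c=cam("wrist"); P,uv=find(c,col,g,.024); r=heart(P); print("wrist",[np.round(x,4) for x in r])
    cv2.imwrite(f"pics/w_{col}.png",c["image"][:,:,::-1])
    tip,yaw=r[0],r[1]
    assert np.hypot(*(tip-tip0))<.007 and abs(yaw-yaw0)<.2 and abs(r[2]-.045)<.006
    tip=(tip+tip0)/2; yaw=(yaw+yaw0)/2
    pickplace(tip+.031*e(yaw),yaw,np.array(t)+.0105*e(tyaw),tyaw)
    c=cam("wrist"); cv2.imwrite(f"pics/p_{col}.png",c["image"][:,:,::-1])
    P,uv=find(c,col,np.array(t)+.005*e(tyaw),.032); print("placed?",[np.round(x,4) for x in heart(P)],"want",np.array(t)-.0205*e(tyaw),tyaw)
E
python3 - <<'E'
from h import *
do_heart("yellow",[.455,-.166],.359,[.5738,-.3215],-.013)
E
```

```text
wrist [array([ 0.4642, -0.1458]), np.float64(-1.1159), np.float64(0.0426), np.float64(0.039), np.float64(0.0021)]Traceback (most recent call last):
  File "<stdin>", line 2, in <module>
  File "h.py", line 71, in do_heart
    assert np.hypot(*(tip-tip0))<.007 and abs(yaw-yaw0)<.2 and abs(r[2]-.045)<.006
           ^^^^^^^^^^^^^^^^^^^^^^^^^^^^^^^^^^^^^^^^^^^^^^^^^^^^^^^^^^^^^^^^^^^^^^^
AssertionError
```

View pics/w_yellow.png

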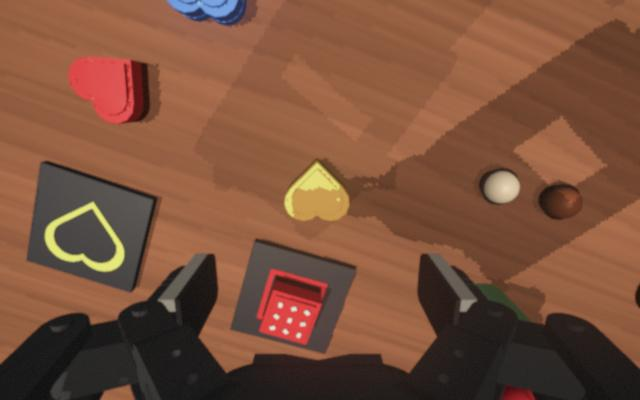

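Run:
```python
import cv2
h=cv2.cvtColor(cv2.imread("pics/w_yellow.png"),cv2.COLOR_BGR2HSV)
for u,v in [(320,190),(300,200),(340,200),(320,180),(320,170),(290,210),(350,210),(320,220)]: print(u,v,h[v,u])
```

```text
320 190 [ 19 153 202]
300 200 [ 18 155 202]
340 200 [ 19 151 204]
320 180 [ 28 120 229]
320 170 [ 21 146 205]
290 210 [ 27 122 229]
350 210 [ 12 144 119]
320 220 [ 12 146 147]
```

The heart (318,193) is half in the arm's shadow, which shifts its hue to about 19 (the table is at 12), so I'll widen the yellow mask.

```bash
sed -i 's/(22,120,80),(36,255,255)/(16,90,150),(36,255,255)/' h.py
python3 - <<'E'
from h import *
do_heart("yellow",[.455,-.166],.359,[.5738,-.3215],-.013)
E
```

```text
wrist [array([ 0.4546, -0.1679]), np.float64(0.3759), np.float64(0.0457), np.float64(0.0491), np.float64(-0.0002)]
F down [0.1 0.  0.7]
width 0.04845003064490701 grip 25.2954114228487
lifted width 0.04855358460165262
F placed [-0.9 -0.  -0.9] 0.048360763346735405
t 24.2167
placed? [array([ 0.5479, -0.3225]), np.float64(-0.0145), np.float64(0.0543), np.float64(0.06), np.float64(0.0004)] want [ 0.55330173 -0.32123351] -0.013
```

View pics/p_yellow.png

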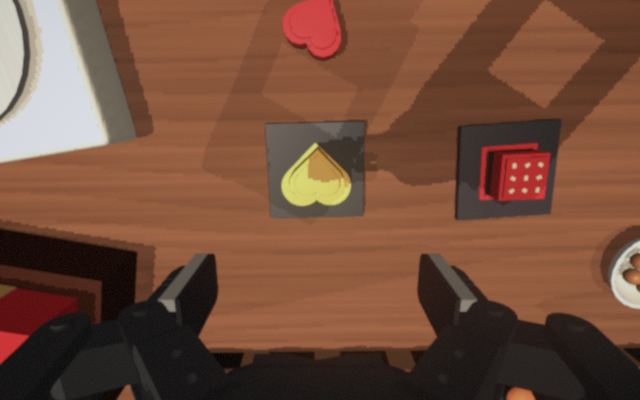

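The yellow heart lies centred in its outline (316,180), point to point. Red heart next.

```bash
sed -i 's/170,90)/170,70)/g' h.py
python3 - <<'E'
from h import *
do_heart("red",[.433,-.309],-.507,[.6061,.1399],.088)
E
```

```text
wrist [array([ 0.4406, -0.3353]), np.float64(1.0214), np.float64(0.0442), np.float64(0.0458), np.float64(-0.0011)]Traceback (most recent call last):
  File "<stdin>", line 2, in <module>
  File "h.py", line 71, in do_heart
    assert np.hypot(*(tip-tip0))<.007 and abs(yaw-yaw0)<.2 and abs(r[2]-.045)<.006
           ^^^^^^^^^^^^^^^^^^^^^^^^^^^^^^^^^^^^^^^^^^^^^^^^^^^^^^^^^^^^^^^^^^^^^^^
AssertionError
```

Run:
```python
import cv2,numpy as np
im=cv2.imread("pics/w_red.png");h=cv2.cvtColor(im,cv2.COLOR_BGR2HSV)
k=cv2.inRange(h,(0,170,70),(5,255,255))|cv2.inRange(h,(172,170,70),(180,255,255))
cv2.imwrite("pics/m_red.png",cv2.resize(np.hstack([im[140:260,240:400],cv2.merge([k]*3)[140:260,240:400]]),None,fx=2.4,fy=2.4))
for u,v in [(320,180),(320,200),(300,200),(340,200),(310,210),(330,210)]: print(u,v,h[v,u])
```

```text
320 180 [  0 163 217]
320 200 [  0 166 217]
300 200 [  0 160 217]
340 200 [  0 174 215]
310 210 [  0 167 217]
330 210 [  0 172 217]
```

View pics/m_red.png

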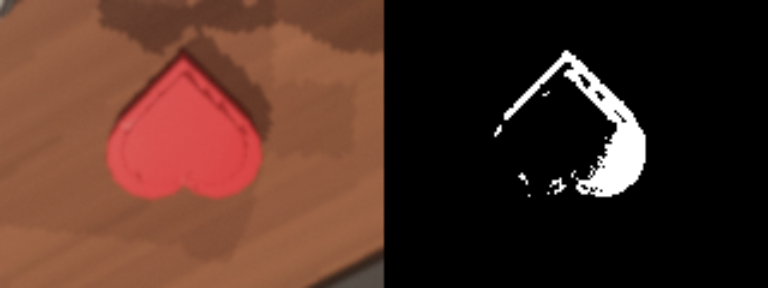

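The crop shows the red heart centred under the tool and bathed in glare. Its saturation is about 165, just under my threshold, so I'll lower that to 140.

```bash
sed -i 's/170,70)/140,70)/g' h.py
python3 - <<'E'
from h import *
do_heart("red",[.433,-.309],-.507,[.6061,.1399],.088)
E
```

```text
wrist [array([ 0.4316, -0.3077]), np.float64(-0.5416), np.float64(0.0483), np.float64(0.0492), np.float64(0.0008)]
F down [-0.5 -0.1 -0.5]
width 0.04836862246143454 grip 25.512982830405235
lifted width 0.048524029845208094
F placed [ 0.1 -0.1 -1.1] 0.04841459513884183
t 36.775
placed? [array([0.5801, 0.1388]), np.float64(0.0544), np.float64(0.0539), np.float64(0.0592), np.float64(0.0005)] want [0.58567932 0.13809833] 0.088
```

View pics/p_red.png

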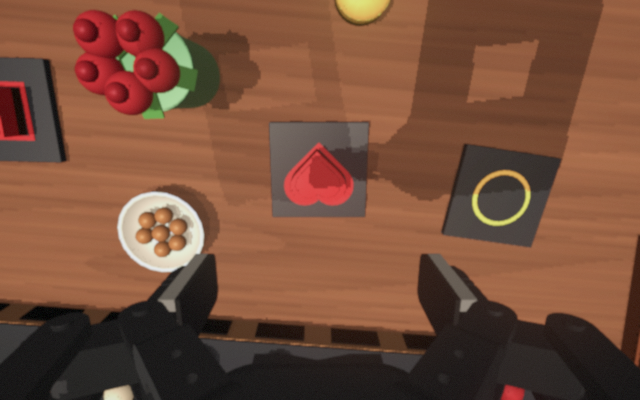

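The red heart is centred in its outline (319,180), and the vase still stands. Last is the round.

Run:
```python
from h import *
g=np.array([.460,.163]); m.move_to([*g,.2],ori(0)); m.servo_line([*g,.15])
c=cam("wrist"); P,_=find(c,"yellow",g,.02)
(x,y),r=cv2.minEnclosingCircle((P*1e3).astype(np.float32)); print(x,y,r,cen(P))
p=np.array([x,y])/1e3; assert np.hypot(*(p-g))<.008 and 18<r<26
pickplace((p+g)/2,0,[.6165,.3138],-.062,zg=.024)
c=cam("wrist"); a=c["image"]; m.move_to([.3,.5,.25],ori(1)); m.hold(.5)
cv2.imwrite("pics/p_r.png",a[:,:,::-1])
b=cam("top"); cv2.imwrite("pics/t_end.png",cv2.resize(b["image"][90:260,110:490,::-1],None,fx=2.1,fy=2.1,interpolation=cv2.INTER_CUBIC))
```

```text
459.8912048339844 162.5714569091797 22.61764907836914 [0.4599339  0.16244686]
F down [ 0.4 -0.4 -0.3]
width 0.04327820338008831 grip 24.93700459599495
lifted width 0.04272332297411549
F placed [-0.8 -1.1 -0.2] 0.04295586605106894
t 47.9
```

View pics/p_r.png

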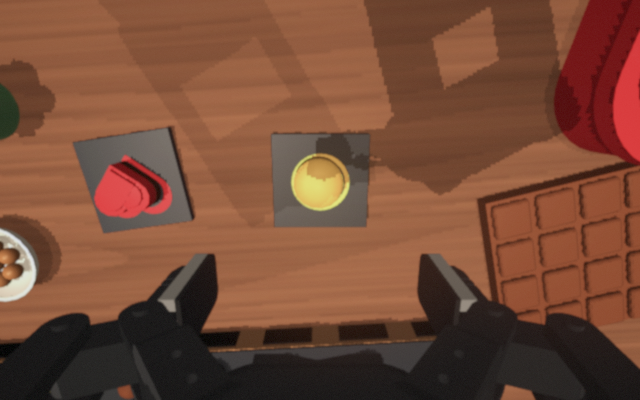

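View pics/t_end.png

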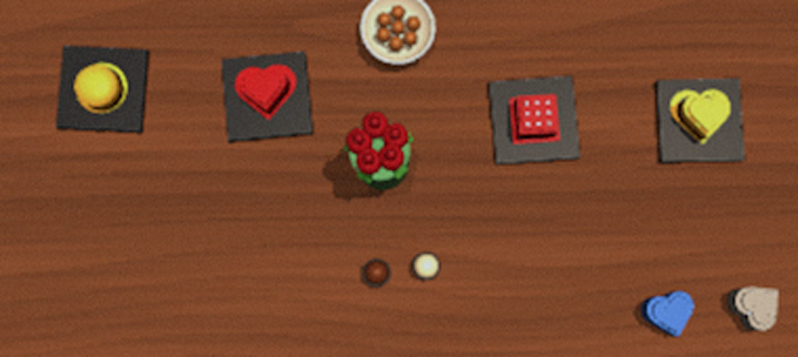

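The wrist view shows the round concentric with its circle (320,181). The top view shows all four in place, with only the outward lean of parallax, and the vase unmoved. Handing in.

```bash
python3 -c "
from rig import manip as m
print(m.sign_off(),m.get_time())"
```

```text
the job is handed in; nothing more can be done
the job is handed in; nothing more can be done
```

All four chocolates were set down gently on their matching tiles, centred and turned to fit in the camera views, the vase still stands in place, and the job is handed in, though the judge's verdict was not shown.

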